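# Take the top soap bar from the spring caddy

## Task

Take just the top bar of pink laundry soap out of the white spring-lift caddy, so that the next bar rises into its place, and lay it flat in the middle of the terracotta dish (not the blue one). Set it down rather than dropping it, and leave the terracotta dish where it is.

Things in the scene. Friction and masses are not known exactly. Their poses are not given: they have to be found in the camera images.
- caddy: White spring-lift soap caddy, fixed to the plank. Origin: centre of the underside of its 130 (x) x 100 (y) mm foot. Four corner posts (tops 119 mm above the origin) guide three stacked bars, long sides along its x; these sides are open for 70 mm in the middle, so fingers fit down there, closing along its y. A soft spring (0.046 N/mm) keeps the top bar's underside about 109 mm above the origin.
- soap_top: The top bar of pink laundry soap in the caddy, 86 (x) x 54 (y) x 32 (z) mm, 150 g, rigid, loose. Origin: centre of its underside; z up, x along its length. It lies directly on the next bar, not joined to it: fingertips that reach below its underside would grip the next bar too.
- soap_next: The second bar in the stack, the same as the top one, just beneath it; origin: centre of its underside. It rises about 32 mm into the top place once the top bar is out, and must stay in the caddy.
- dish: Round terracotta dish on the plank, loose, about 400 g, 170 mm across, 20 mm high; flat inner floor 146 mm across, 6 mm above its origin (centre of its underside). A blue dish of the same shape nearby is not to be used. Caddy and dishes change places along the plank; a jar about 120 mm tall and a scraper stand at its ends.

How it is judged:
By the outcome, as a careful person would: the job done as asked, in the order asked, and still so for the second after the job is handed in, with the robot touching nothing.
It also fails if it takes over 51 s, if anything falls off the work surface, if the arm or the gripper's body presses on something with over 40 N, if the wrist force passes 120 N, or if a joint passes its speed limit or range.

## Robot

A 6-joint arm with a two-finger parallel gripper is mounted at the origin on the work surface. World frame = base frame: x ahead of the robot, y to its left, z up, the work surface at z = 0. Lengths are in mm, angles in rad, forces in N, time in s.
With the tool pointing down it reaches from about 275 to 825 mm from the base axis. Payload 4.9 kg.
Tool frame: the origin (TCP) lies midway between the tips of the shut fingers; the grasp point (between the pads) lies r.grip_depth behind it (r.grip_depth is the distance from the TCP to the grasp point, in mm); z points along the fingers, y is the line along which they close (so a half turn about z gives the same grasp; the last joint's range is limited). The gripper opens to 85 mm and grips with 20 to 120 N. Pads are 22 mm wide; open, the fingers measure 114 mm over their backs; the gripper's body (76 mm by 85 mm) begins 54 mm behind the grasp point. The pads swing forward as they close: fully open they stand 13 mm farther back than shut.
Start: joints at [1.08, 0.326, -0.193, 1.052, 0, 1.437], TCP at [192.098, 515.38, 231.281] pointing down, gripper open.
Joint ranges: [-2.65, 2.65], [-0.97, 1.79], [-1.3, 1.35], [-1.93, 2.1], [-1.47, 1.37], [-3.14, 3.14]. Speed limits (rad/s): [2.57, 2.57, 3.14, 3.14, 3.14, 3.14].

## Interface

Orientations are given as a unit quaternion [x, y, z, w].
In Python, from station import r gives the robot as it stands.
- The arm moves only by the shell command python3 -m pendant 'ROWS'. ROWS is JSON, a list of rows, each a list of 3 entries, a list of its own where there are three numbers: the shift along the tool's x, y, z in m, then the turn, a rotation vector about the tool's x, y, z in degrees, then the opening, from 0 (shut) to 1 (fully open). In form: [[[tx, ty, tz], [wx, wy, wz], grip], ...]. A call has 1 to 8 rows; each row shifts and turns the commanded pose from where the row before left it, along the tool's axes as they then stand; what a row does not reach is not made up. A row lasts 1/10 s, in which the tool goes at most 50 mm and 8.59 degrees, less where a joint would pass 70% of its speed; a pose out of reach is approached as far as the arm can. A call with a gripper value outside its range is refused whole. The fingers move at their own pace and stop on an object; the grip force is fixed at half the most. Time passes only in rows, so rows that do not move let the fingers close. It gives the time, the measured TCP pose, the force, the opening and the grip force at its end, in the units of the state.
- r.state(): the state, without advancing time (a new reading comes with each control period).
- r.snapshot(name): name is "scene" or "top" or "wrist"; returns the picture (420x560x3 uint8, blue, green, red); there is no depth.
- r.camera_model(name): a dict with "camera_matrix" (3x3 intrinsics, pixels), "R" (3x3) and "t" (3): a world point X has camera coordinates R X + t. Camera axes: x right, y down, z forward; pixel columns grow to the right and rows downward; lengths in mm; the calibration is good to about 2 mm. A picture is of the moment at which its call begins: read the wrist's pose just before it. camera_model takes no time and is no camera call; for the wrist camera it gives the pose at the moment of the call.
- r.job_done(): hands the job in; it is judged then, once.
The state is a dict: "t": time; "joint_pos": joint angles; "qvel": joint speeds; "joint_efforts": joint torques, N m; "ee_pos": TCP position; "tcp_rot": TCP orientation; "contact_force": force on the tool from outside, world axes, zero at the start; "ft_torque": the same for the moment, N m; "opening": finger opening in mm; "grip_force": force on a finger pad.
Only numpy, scipy, OpenCV 4.12 (cv2) and the standard library are available. Lean on these libraries where they do the work, as an engineer would, in place of code of your own. Each camera call takes 0.05 s, during which the arm holds its last target. There are 200 camera calls.

## Working session

There is one attempt and no reset: what is moved stays moved. The work goes in short steps, Python scripts to look and compute and a shell command to move; the robot and the scene stay as the last step left them, time stands still between calls to the robot, and variables do not carry over. Pictures are saved under pics/ and viewed, at most 10 in all, crops included, and the job is handed in when it is done.

```bash
mkdir -p pics
python3 - <<'E'
from station import r
import cv2
for n in("scene","top"):cv2.imwrite(f"pics/{n}0.png",r.snapshot(n))
s=r.state();print(s,r.grip_depth)
for n in("scene","top","wrist"):print(n,r.camera_model(n))
E
```

```text
{'t': 0.1, 'joint_pos': array([ 1.07981395e+00,  3.26835485e-01, -1.93493927e-01,  1.05201933e+00,
        1.13993241e-05,  1.43658341e+00]), 'qvel': array([ 0.00122432, -0.00047613,  0.00264345,  0.00042238, -0.00145292,
       -0.00051329]), 'joint_efforts': array([ 7.28765062e-04, -4.44241047e+01,  2.63038105e+01,  7.94249936e-03,
       -8.95042785e-05,  1.26262627e-06]), 'ee_pos': array([191.82667383, 514.89620764, 230.59500478]), 'tcp_rot': array([ 1.77440114e-01,  9.84131294e-01, -7.36836549e-04, -2.44131161e-04]), 'contact_force': array([ 0.58325913, -0.36917973,  0.04923321]), 'ft_torque': array([ 0.02049443, -0.03742127,  0.03119475]), 'grip_force': 0.0, 'opening': 85.60082908966808} 18.700000000000003
scene {'camera_matrix': array([[540.23460609,   0.        , 278.53942945],
       [  0.        , 540.23460609, 201.33001921],
       [  0.        ,   0.        ,   1.        ]]), 'R': array([[ 0.03809561,  0.99918619,  0.01325426],
       [ 0.76243547, -0.02049006, -0.64673976],
       [-0.64594186,  0.03474346, -0.76259557]]), 't': array([ -52.61019242, -364.92318096, 1306.68140979])}
top {'camera_matrix': array([[388.85352061,   0.        , 278.04065808],
       [  0.        , 388.85352061, 220.3049312 ],
       [  0.        ,   0.        ,   1.        ]]), 'R': array([[-5.08325432e-04, -9.99522810e-01, -3.08851876e-02],
       [-9.97733650e-01,  2.58504981e-03, -6.72375021e-02],
       [ 6.72852568e-02,  3.07810124e-02, -9.97258855e-01]]), 't': array([ 42.83110064, 572.12670614, 885.30235718])}
wrist {'camera_matrix': array([[299.67300835,   0.        , 278.65221092],
       [  0.        , 299.67300835, 210.79790014],
       [  0.        ,   0.        ,   1.        ]]), 'R': array([[ 0.34923169,  0.93703383, -0.00219556],
       [ 0.88965666, -0.33083681,  0.31473486],
       [ 0.29419084, -0.11186868, -0.94917709]]), 't': array([-548.15287628,  -39.95149228,  381.23968327])}
```

View pics/top0.png

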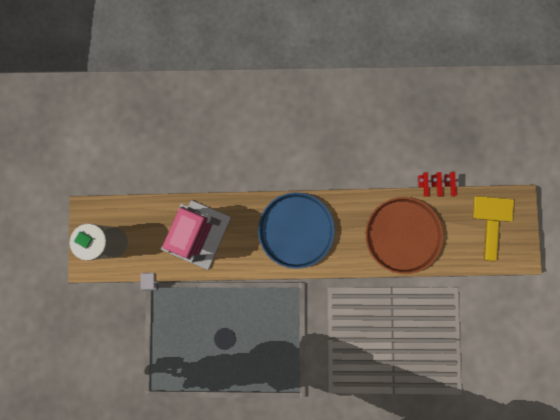

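View pics/scene0.png

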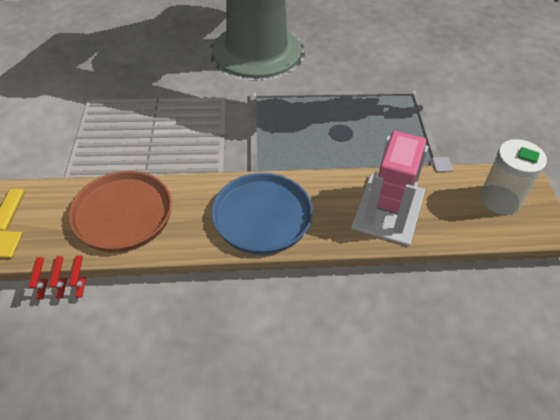

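The top view shows the soap caddy at about (185,235), the blue dish at (297,230), the terracotta dish at (405,235), the jar at (88,242) and the scraper at right. In the scene view the caddy is at (400,175) and the terracotta dish at (120,210).

```bash
python3 - <<'E'
import cv2,numpy as np
a=cv2.imread("pics/top0.png")[190:280,150:240];b=cv2.imread("pics/scene0.png")[120:250,345:435]
a=cv2.resize(a,(400,400),interpolation=2);b=cv2.resize(b,(400,578),interpolation=2)
c=np.zeros((578,800,3),np.uint8);c[:400,:400]=a;c[:,400:]=b;cv2.imwrite("pics/crop.png",c)
E
cat > h.py <<'E'
import numpy as np,cv2
from station import r
def ray(n,uv,m=None):
    m=m or r.camera_model(n);R=np.array(m["R"]);d=R.T@np.linalg.solve(m["camera_matrix"],[uv[0],uv[1],1.]);return -R.T@m["t"],d
def onz(n,uv,z,m=None):
    c,d=ray(n,uv,m);return c+d*(z-c[2])/d[2]
def tri(n1,p1,n2,p2,m1=None,m2=None):
    c,d=ray(n1,p1,m1);e,f=ray(n2,p2,m2)
    s=np.linalg.lstsq(np.c_[d,-f],e-c,rcond=None)[0];A=c+d*s[0];B=e+f*s[1];return (A+B)/2,np.linalg.norm(A-B)
def mask(im,lo,hi):
    h=cv2.cvtColor(im,cv2.COLOR_BGR2HSV);return cv2.inRange(h,lo,hi)
def big(m):
    c=cv2.findContours(m,0,2)[0];return max(c,key=cv2.contourArea)
E
python3 - <<'E'
from h import *
for n in("top","scene"):
    im=cv2.imread(f"pics/{n}0.png");h=cv2.cvtColor(im,cv2.COLOR_BGR2HSV)
    c=big(mask(im,(3,110,60),(12,255,255)));print(n,"dish",cv2.fitEllipse(c))
    for u,v in ([(185,232),(180,215),(170,240),(203,238)] if n=="top" else [(403,150),(392,190),(418,145),(403,170)]):print(u,v,h[v,u])
E
```

```text
top dish ((404.1083679199219, 235.0348358154297), (75.85086059570312, 77.78823852539062), 114.35713195800781)
185 232 [173  88 199]
180 215 [172 121 196]
170 240 [172 104 198]
203 238 [171 139  64]
scene dish ((120.11502838134766, 210.85914611816406), (77.7646484375, 103.79241180419922), 74.2317886352539)
403 150 [171  80 224]
392 190 [171 112 114]
418 145 [170 121 219]
403 170 [171 118 205]
```

View pics/crop.png

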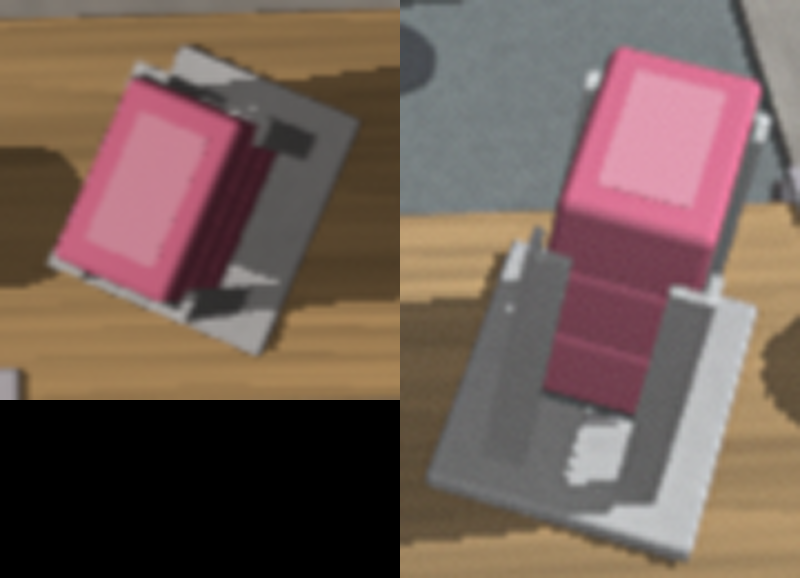

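The crops show the bright pink top face (the long axis is roughly along world x, yawed about 25-30°), with two more bars below and the caddy foot visible.

Run:
```python
from h import *
cs={};d={}
for n in("top","scene"):
    im=cv2.imread(f"pics/{n}0.png")
    c=big(mask(im,(165,50,150),(178,255,255)));cs[n]=c
    m=cv2.moments(c);cs[n+"c"]=(m["m10"]/m["m00"],m["m01"]/m["m00"])
    d[n]=big(mask(im,(3,110,60),(12,255,255)))
P,e=tri("top",cs["topc"],"scene",cs["scenec"]);print("soap top",P,e)
for n in("top","scene"):
    q=np.array([onz(n,p[0],P[2])[:2] for p in cs[n]],np.float32);print(n,cv2.minAreaRect(q))
P,e=tri("top",cv2.fitEllipse(d["top"])[0],"scene",cv2.fitEllipse(d["scene"])[0]);print("dish rim",P,e)
for z in (30,40,50):
  for n in d:
    q=np.array([onz(n,p[0],z)[:2] for p in d[n]],np.float32);print(z,n,cv2.fitEllipse(q))
```

```text
soap top [538.47463231 222.33609185 179.50426544] 0.8119931435734989
top ((538.5502319335938, 221.9395751953125), (50.67919921875, 84.06466674804688), 66.9451904296875)
scene ((536.617919921875, 223.2565460205078), (52.87091827392578, 87.6673583984375), 66.8320083618164)
dish rim [ 536.52669768 -237.67067883   51.11681112] 2.4534600239968434
30 top ((537.778076171875, -244.81326293945312), (173.1339569091797, 174.4224090576172), 6.152831077575684)
30 scene ((513.7177734375, -243.2675018310547), (174.29434204101562, 181.28109741210938), 110.50237274169922)
40 top ((537.4812622070312, -241.91302490234375), (171.19444274902344, 172.4684600830078), 6.152790069580078)
40 scene ((522.068359375, -239.94456481933594), (171.9105224609375, 178.8017120361328), 110.50237274169922)
50 top ((537.1845092773438, -239.01280212402344), (169.2549285888672, 170.5145263671875), 6.152843952178955)
50 scene ((530.4189453125, -236.6216278076172), (169.52671813964844, 176.3223419189453), 110.50238037109375)
```

```bash
python3 -m pendant '[[[-0.02,-0.007,0],[0,0,0],1],[[-0.04,-0.0145,0],[0,0,0],1],[[-0.04,-0.0145,0],[0,0,0],1],[[-0.04,-0.0145,0],[0,0,0],1],[[-0.04,-0.0145,0],[0,0,0],1],[[-0.04,-0.0145,0],[0,0,0],1],[[-0.04,-0.0145,0],[0,0,0],1],[[-0.04,-0.0145,0],[0,0,0],1]]'
python3 -m pendant '[[[-0.04,-0.0145,0],[0,0,0],1],[[-0.04,-0.0145,0],[0,0,0],1],[[-0.03,-0.0108,0],[0,0,0],1],[[-0.017,-0.005,0],[0,0,2.6],1],[[0,0,0],[0,0,0],1],[[0,0,0],[0,0,0],1],[[0,0,0],[0,0,0],1]]'
python3 - <<'E'
from h import *
from scipy.spatial.transform import Rotation as T
s=r.state();m=r.camera_model("wrist");im=r.snapshot("wrist");cv2.imwrite("pics/w1.png",im)
np.savez("w1.npz",**{k:m[k] for k in m})
print(s["t"],s["ee_pos"],T.from_quat(s["tcp_rot"]).as_matrix())
c=big(mask(im,(165,40,130),(178,255,255)))
q=np.array([onz("wrist",p[0],179.5,m)[:2] for p in c],np.float32);print(cv2.minAreaRect(q))
E
```

```text
t: 0.9
ee_pos: [436.2, 307.5, 231.0]
tcp_rot: [0.177, 0.984, -0.0, -0.0]
contact_force: [1.0, 0.9, -0.8]
opening: 85.5
grip_force: 0.0
t: 1.6
ee_pos: [537.4, 223.6, 231.2]
tcp_rot: [0.199, 0.98, -0.0, -0.001]
contact_force: [-0.8, -0.4, -0.0]
opening: 85.7
grip_force: 0.0
1.6 [537.43186529 223.6035497  231.15252368] [[-9.20805771e-01  3.90020141e-01 -1.01088479e-03]
 [ 3.90020199e-01  9.20806289e-01  1.47119844e-04]
 [ 9.88208779e-04 -2.58796687e-04 -9.99999478e-01]]
((538.878173828125, 221.07574462890625), (53.81645584106445, 92.03018951416016), 67.08010864257812)
```

View pics/w1.png

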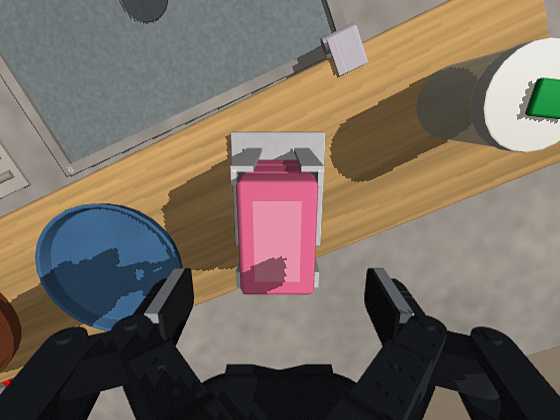

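The wrist view shows the soap centred (column ~277) between the fingers (tips at columns ~185 and ~372), aligned with the closing line.

```bash
python3 -m pendant '[[[-0.0018,-0.0012,0.01],[0,0,0],1],[[0,0,0.015],[0,0,0],1],[[0,0,0.015],[0,0,0],1],[[0,0,0.013],[0,0,0],1],[[0,0,0.012],[0,0,0],1],[[0,0,0.011],[0,0,0],1],[[0,0,0.008],[0,0,0],1],[[0,0,0],[0,0,0],1]]'
python3 - <<'E'
from h import *
im=np.hstack([cv2.resize(r.snapshot("scene")[90:270,320:460],(400,514),interpolation=2),cv2.resize(r.snapshot("wrist"),(400,300))  if 0 else cv2.resize(r.snapshot("wrist")[100:400,130:430],(400,514))]);cv2.imwrite("pics/g1.png",im)
E
```

```text
t: 2.45
ee_pos: [539.0, 220.6, 145.9]
tcp_rot: [0.2, 0.98, -0.0, -0.001]
contact_force: [0.2, -1.3, 0.1]
opening: 85.4
grip_force: 0.0
```

View pics/g1.png

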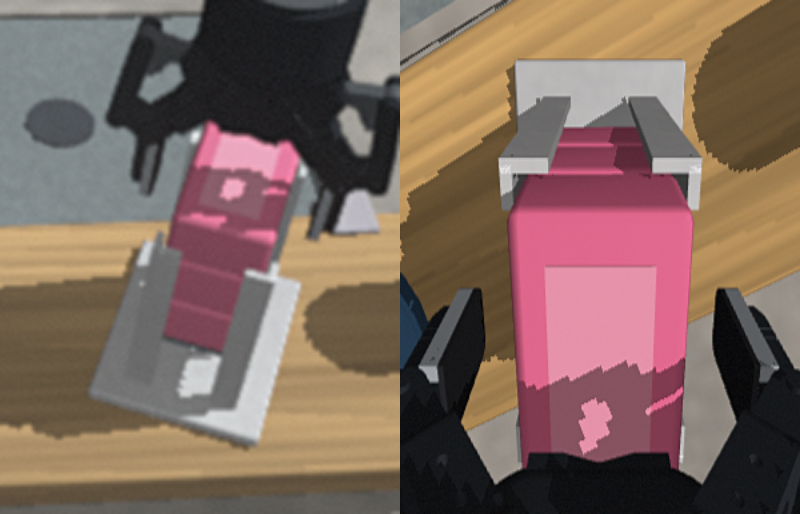

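The fingers straddle the soap evenly on both sides, clear of the posts. I'll raise 2 mm and close.

```bash
python3 -m pendant '[[[0,0,-0.002],[0,0,0],1],[[0,0,0],[0,0,0],0],[[0,0,0],[0,0,0],0],[[0,0,0],[0,0,0],0],[[0,0,0],[0,0,0],0],[[0,0,0],[0,0,0],0],[[0,0,0],[0,0,0],0],[[0,0,0],[0,0,0],0]]'
python3 -m pendant '[[[0,0,0],[0,0,0],0],[[0,0,0],[0,0,0],0],[[0,0,-0.003],[0,0,0],0],[[0,0,-0.005],[0,0,0],0],[[0,0,-0.008],[0,0,0],0],[[0,0,-0.01],[0,0,0],0],[[0,0,-0.01],[0,0,0],0],[[0,0,0],[0,0,0],0]]'
python3 - <<'E'
from h import *
im=np.hstack([cv2.resize(r.snapshot("scene")[70:250,320:460],(400,514),interpolation=2),cv2.resize(r.snapshot("wrist")[100:400,130:430],(400,514))]);cv2.imwrite("pics/g2.png",im)
E
```

```text
t: 3.35
ee_pos: [540.1, 220.9, 149.4]
tcp_rot: [0.2, 0.98, 0.0, 0.0]
contact_force: [1.6, 0.9, -0.3]
opening: 53.5
grip_force: 68.2
t: 4.15
ee_pos: [540.6, 220.9, 187.2]
tcp_rot: [0.2, 0.98, 0.0, 0.001]
contact_force: [-0.1, 0.1, -1.6]
opening: 53.4
grip_force: 68.2
```

View pics/g2.png

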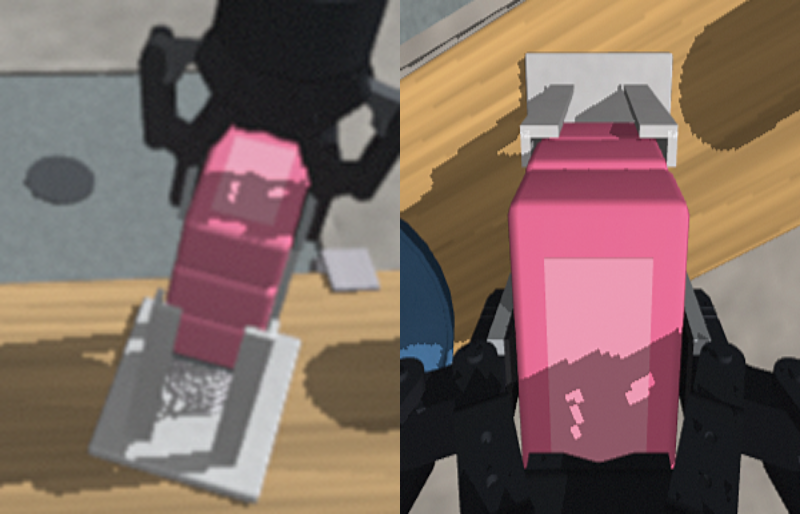

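The bar is held (68 N grip, 1.6 N load, about one bar), and the stack has risen beneath it with a gap opening between. Lift on and carry across.

```bash
python3 -m pendant '[[[0,0,-0.01],[0,0,0],0],[[0,0,-0.015],[0,0,0],0],[[0,0,-0.015],[0,0,0],0],[[0,0,-0.01],[0,0,0],0],[[-0.004,-0.01,0],[0,0,0],0],[[-0.008,-0.019,0],[0,0,0],0],[[-0.0125,-0.030,0],[0,0,0],0],[[-0.0125,-0.030,0],[0,0,0],0]]'
python3 -m pendant '[[[-0.0125,-0.030,0],[0,0,0],0],[[-0.0125,-0.030,0],[0,0,0],0],[[-0.0125,-0.030,0],[0,0,0],0],[[-0.0125,-0.030,0],[0,0,0],0],[[-0.0125,-0.030,0],[0,0,0],0],[[-0.0125,-0.030,0],[0,0,0],0],[[-0.0125,-0.030,0],[0,0,0],0],[[-0.0125,-0.030,0],[0,0,0],0]]'
python3 -m pendant '[[[-0.0125,-0.030,0],[0,0,0],0],[[-0.0125,-0.030,0],[0,0,0],0],[[-0.008,-0.020,0],[0,0,0],0],[[-0.004,-0.01,0],[0,0,0],0],[[0,0,0],[0,0,0],0],[[0,0,0],[0,0,0],0],[[0,0,0],[0,0,0],0]]'
python3 - <<'E'
from h import *
s=r.state();m=r.camera_model("wrist");im=r.snapshot("wrist");print(s["ee_pos"])
t=r.snapshot("top");sc=r.snapshot("scene")
cv2.imwrite("pics/p1.png",np.hstack([cv2.resize(sc,(400,300)),cv2.resize(im,(400,300))]))
# check dish circle from wrist (hull of outer contour) at rim height
c=big(mask(im,(3,110,40),(12,255,255)))
q=np.array([onz("wrist",p[0],57.5,m)[:2] for p in c]);f=(c[:,0,0]>3)&(c[:,0,0]<556)&(c[:,0,1]>3)
h=cv2.convexHull(q[f].astype(np.float32))[:,0];print(len(h),cv2.minEnclosingCircle(h))
for i in range(0,len(h),max(1,len(h)//15)):print(h[i].round(),round(float(np.hypot(*(h[i]-[537,-237]))),1))
print(q.shape)
E
```

```text
t: 5.05
ee_pos: [538.3, 123.0, 234.4]
tcp_rot: [0.199, 0.98, -0.0, -0.001]
contact_force: [-0.1, 0.1, -1.8]
opening: 53.3
grip_force: 68.1
t: 5.85
ee_pos: [536.0, -137.4, 234.5]
tcp_rot: [0.2, 0.98, -0.0, -0.001]
contact_force: [0.0, 0.7, -1.6]
opening: 53.2
grip_force: 68.1
t: 6.55
ee_pos: [535.8, -231.7, 235.2]
tcp_rot: [0.199, 0.98, 0.0, -0.0]
contact_force: [0.4, 0.3, -1.3]
opening: 53.5
grip_force: 68.0
[ 535.84790876 -231.67122523  235.21708693]
46 ((538.7058715820312, -233.64413452148438), 86.1926040649414)
[ 456. -212.] 85.1
[ 453. -227.] 84.2
[ 454. -244.] 83.7
[ 459. -267.] 83.1
[ 470. -285.] 82.5
[ 488. -302.] 81.9
[ 514. -316.] 82.4
[ 535. -320.] 82.7
[ 601. -174.] 89.5
[ 589. -165.] 89.5
[ 579. -157.] 89.8
[ 546. -148.] 89.7
[ 512. -152.] 88.6
[ 492. -161.] 88.2
[ 477. -174.] 86.9
[ 466. -188.] 86.4
(193, 2)
```

View pics/p1.png

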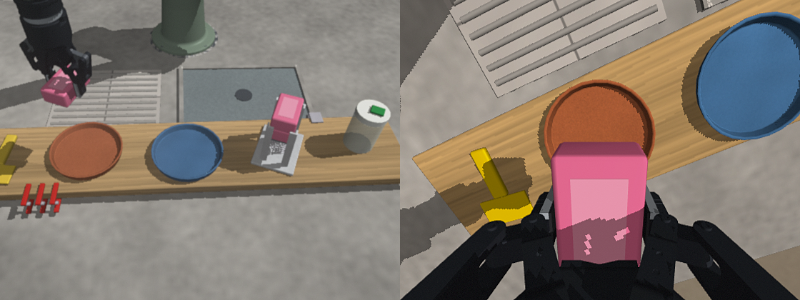

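The soap is held flat above the terracotta dish, and the next bar is up in the caddy. Correct a few mm and descend.

```bash
python3 -m pendant '[[[-0.0036,-0.0028,0.012],[0,0,0],0],[[0,0,0.025],[0,0,0],0],[[0,0,0.03],[0,0,0],0],[[0,0,0.03],[0,0,0],0],[[0,0,0.03],[0,0,0],0],[[0,0,0.025],[0,0,0],0],[[0,0,0.015],[0,0,0],0],[[0,0,0.005],[0,0,0],0]]'
python3 -m pendant '[[[0,0,0.003],[0,0,0],0],[[0,0,0.003],[0,0,0],0],[[0,0,0],[0,0,0],0],[[0,0,0],[0,0,0],0],[[0,0,0],[0,0,0],0]]'
python3 - <<'E'
from h import *
cv2.imwrite("pics/p2.png",np.hstack([cv2.resize(r.snapshot("scene")[120:270,30:230],(400,300)),cv2.resize(r.snapshot("wrist"),(400,300))]))
E
```

```text
t: 7.5
ee_pos: [536.7, -235.9, 60.5]
tcp_rot: [0.2, 0.98, 0.001, -0.002]
contact_force: [-0.0, -0.2, -1.2]
opening: 53.9
grip_force: 68.1
t: 8.0
ee_pos: [538.6, -237.1, 58.0]
tcp_rot: [0.2, 0.98, -0.0, 0.001]
contact_force: [-0.1, 0.3, -0.9]
opening: 53.1
grip_force: 68.1
```

View pics/p2.png

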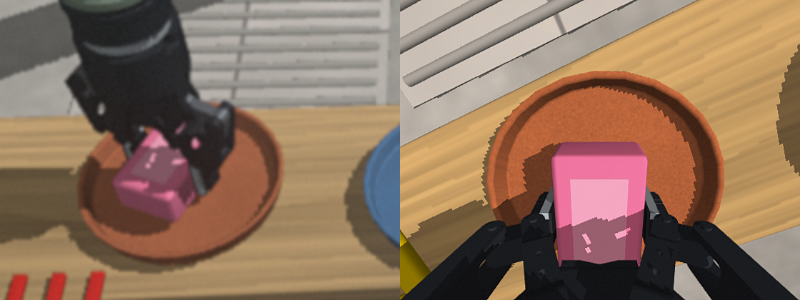

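The scene crop shows the bar's near end face with its bottom edge at about full-image pixels (88,213)-(120,229). I'll check that against the predicted pose.

Run:
```python
from h import *
m=r.camera_model("scene");a=np.radians(-23);u=np.array([np.cos(a),np.sin(a),0]);v=np.array([-u[1],u[0],0])
for z in(57,89):
  for e in(-1,1):
    X=np.array([538,-236,z])+43*u+27*e*v;p=m["camera_matrix"]@(m["R"]@X+m["t"]);print(z,p[:2]/p[2])
# dish rim: edge pixels of the wrist view now, cast to rim plane, circle fit
w=r.camera_model("wrist");im=r.snapshot("wrist");c=big(mask(im,(3,110,40),(12,255,255)))
q=np.array([onz("wrist",p[0],57.5,w)[:2] for p in cv2.convexHull(c)[:,0][:,None]])
q=q[q[:,0]<530] 
A=np.c_[2*q,np.ones(len(q))];s=np.linalg.lstsq(A,(q**2).sum(1),rcond=None)[0];print(s[:2],np.sqrt(s[2]+s[:2]@s[:2]),len(q))
```

```text
57 [ 91.20569881 223.38704599]
57 [119.80571907 232.98618886]
89 [ 86.17335099 211.05382869]
89 [115.52312306 220.75574344]
[ 541.06082577 -234.09453536] 88.57600942231907 33
```

```bash
python3 -m pendant '[[[0,0,0.003],[0,0,0],0],[[0,0,0.003],[0,0,0],0],[[0,0,0.002],[0,0,0],0],[[0,0,0],[0,0,0],0],[[0,0,0],[0,0,0],0]]'
python3 -m pendant '[[[0,0,0.001],[0,0,0],0],[[0,0,0],[0,0,0],0],[[0,0,0],[0,0,0],0]]'
python3 -m pendant '[[[0,0,0.001],[0,0,0],0],[[0,0,0],[0,0,0],0],[[0,0,0],[0,0,0],0]]'
python3 -m pendant '[[[0,0,0.001],[0,0,0],0],[[0,0,0],[0,0,0],0],[[0,0,0],[0,0,0],0]]'
```

```text
t: 8.65
ee_pos: [538.1, -236.8, 49.1]
tcp_rot: [0.2, 0.98, 0.0, -0.0]
contact_force: [-0.8, -0.1, -1.7]
opening: 53.2
grip_force: 68.1
t: 8.95
ee_pos: [538.2, -236.9, 48.3]
tcp_rot: [0.2, 0.98, -0.0, 0.0]
contact_force: [0.3, 0.2, -1.4]
opening: 53.3
grip_force: 68.1
t: 9.25
ee_pos: [538.3, -237.0, 47.5]
tcp_rot: [0.2, 0.98, -0.0, 0.0]
contact_force: [-0.8, -0.1, 1.9]
opening: 53.2
grip_force: 69.7
t: 9.55
ee_pos: [538.3, -237.0, 47.5]
tcp_rot: [0.2, 0.98, -0.0, 0.0]
contact_force: [-2.5, 2.0, 9.1]
opening: 53.2
grip_force: 73.9
```

Contact at TCP z ≈ 47.5. I'll ease off 1 mm and release.

```bash
python3 -m pendant '[[[0,0,-0.001],[0,0,0],0],[[0,0,0],[0,0,0],0],[[0,0,0],[0,0,0],0.72],[[0,0,0],[0,0,0],0.8],[[0,0,0],[0,0,0],1],[[0,0,0],[0,0,0],1],[[0,0,0],[0,0,0],1],[[0,0,0],[0,0,0],1]]'
python3 -m pendant '[[[0,0,-0.005],[0,0,0],1],[[0,0,-0.015],[0,0,0],1],[[0,0,-0.025],[0,0,0],1],[[0,0,-0.03],[0,0,0],1],[[0,0,-0.03],[0,0,0],1],[[0,0,-0.03],[0,0,0],1],[[0,0,-0.02],[0,0,0],1],[[0,0,0],[0,0,0],1]]'
python3 -m pendant '[[[0.04,0,0],[0,0,0],1],[[0.04,0,0],[0,0,0],1],[[0.04,0,0],[0,0,0],1],[[0.04,0,0],[0,0,0],1],[[0.04,0,0],[0,0,0],1],[[0,0,0],[0,0,0],1],[[0,0,0],[0,0,0],1]]'
python3 - <<'E'
from h import *
t=r.snapshot("top");s=r.snapshot("scene")
for n,im in(("top",t),("scene",s)):
    c=big(mask(im,(3,110,60),(12,255,255)));e=cv2.fitEllipse(cv2.convexHull(c));print(n,e,onz(n,e[0],55))
    k=mask(im,(165,40,140),(178,255,255))
    for b in cv2.findContours(k,0,2)[0]:
        if cv2.contourArea(b)>150:
            for z in(76,179):print(z,cv2.minAreaRect(np.array([onz(n,p[0],z)[:2] for p in b],np.float32)))
cv2.imwrite("pics/f.png",np.hstack([cv2.resize(s,(400,300)),cv2.resize(t,(400,300))]))
E
```

```text
t: 10.35
ee_pos: [538.2, -236.9, 47.2]
tcp_rot: [0.2, 0.98, 0.0, -0.0]
contact_force: [-0.1, 0.8, -0.7]
opening: 85.5
grip_force: 0.0
t: 11.15
ee_pos: [540.1, -238.0, 206.1]
tcp_rot: [0.2, 0.98, -0.001, 0.003]
contact_force: [0.0, -0.6, -0.5]
opening: 85.0
grip_force: 0.0
t: 11.85
ee_pos: [353.6, -158.3, 202.0]
tcp_rot: [0.2, 0.98, -0.0, 0.0]
contact_force: [0.7, 0.5, 0.1]
opening: 85.6
grip_force: 0.0
top ((404.12744140625, 235.02964782714844), (76.57066345214844, 78.41817474365234), 115.281982421875) [ 536.49319402 -237.86127237   55.        ]
76 ((537.1178588867188, -239.47314453125), (53.07773971557617, 84.59278106689453), 67.16736602783203)
179 ((533.97509765625, -208.62741088867188), (46.62065887451172, 74.3017807006836), 67.16735076904297)
76 ((541.7239379882812, 250.47476196289062), (58.86500549316406, 96.7798080444336), 67.21180725097656)
179 ((538.0208129882812, 221.7166290283203), (51.70387268066406, 85.00621032714844), 67.21179962158203)
scene ((119.96112823486328, 210.9586639404297), (78.78164672851562, 104.69305419921875), 74.3099365234375) [ 540.17585297 -235.31387292   55.        ]
76 ((543.2737426757812, -234.1666259765625), (69.59036254882812, 97.19233703613281), 67.07080841064453)
179 ((630.6160278320312, -199.0105743408203), (59.12879180908203, 82.5813217163086), 67.07080841064453)
76 ((431.8049621582031, 262.4154968261719), (62.6859016418457, 103.60266876220703), 67.23414611816406)
179 ((535.9044189453125, 222.9199981689453), (53.262298583984375, 88.02804565429688), 67.23414611816406)
```

View pics/f.png

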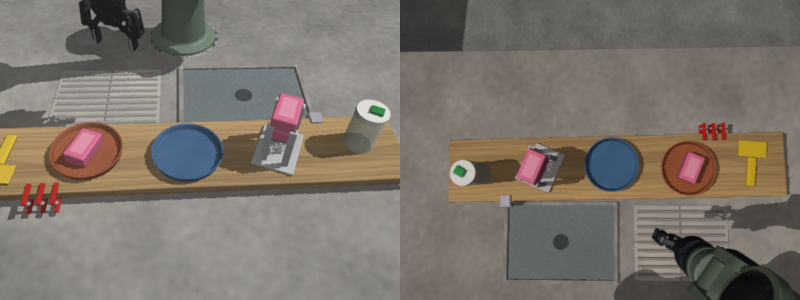

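The bar lies flat in the terracotta dish, 1-2 mm from its centre. The dish hasn't moved (404.1,235.0 in the top view, before and after), and the next bar is now in the top place.

```bash
python3 -c "
from station import r
print(r.job_done())"
```

```text
the job is handed in; nothing more can be done
None
```

The top bar of pink soap lies flat in the middle of the terracotta dish, which hasn't moved; the next bar has risen into its place in the caddy, and the job is handed in.

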